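# Set the screwdriver controller to program 6

### The job

Switch the bench screwdriver controller over to program 6: with a fingertip, pushing gently and never pinching the handle, turn the big pointer selector round click by click until it rests in its sixth position, counted clockwise from the shortest mark. Only once it sits there, press the round confirm button fully in and let it come back out. Leave the small trimmer knob as it is, and do not shift or pick up the things lying around the controller.

Things in the scene. Friction and masses are not known exactly. Their poses are not given: they have to be found in the camera images.
- console: Screwdriver controller: fixed light grey desk console, 200 mm deep (x), 260 mm wide (y), 45 mm high at the front (-x, robot side), 88 mm at the rear; the panel rises 12 degrees to +x. Origin: centre of the underside; z up, x to the rear, y left. Left half: selector. Right half, front to rear: flat rocker, confirm button, trimmer knob, two flat lamps.
- dial_centre (a point): The selector's axis at the panel's surface. z: along the axis, up out of the panel; x: up the slope, to the rear; y: left. Fixed, does not turn. Eight printed black bars, 30 degrees apart, 48 mm and more from the axis, mark the positions; they lengthen clockwise from 5 mm (position 1, 105 degrees anticlockwise of x seen from above) to 18 mm (position 8). Position n is at 105 - 30 (n - 1) degrees.
- selector (a joint): Selector angle (rad): 0 in position 1, grows clockwise seen from above; position n reads 0.5236 (n - 1), position 6 reads 2.618. Stops just outside positions 1 and 8. Starts in one of positions 1 to 4. Sprung detents: 0.1 to 0.2 Nm takes it over the hump half way between two positions, then it drops into the next by itself and stays there.
- handle: Black pointer handle turning with the selector: upright bar 12 mm thick, flat sides 8 to 34 mm above the panel, from 22 mm behind the axis to 36 mm ahead, then a point 42 mm from the axis; white line on top of the pointing end. Below it a round skirt 44 mm across, top 9 mm above the panel. Origin: on the axis at the panel's surface; x to the pointing end, z along the axis, out.
- pointer_tip (a point): Upper edge of the handle's point, 42 mm from the axis and 34 mm above the panel.
- confirm (a joint): Travel of the confirm button into the panel (m): 0 out, 0.006 fully in; springs back when let go. 1.5 N starts it, 5 N takes it fully in.
- confirm_top (a point): Centre of the confirm button's flat top, 22 mm above the panel when out: round, black, 28 mm across, in a grey collar 44 mm across and 12 mm high; on the right half, 125 mm right of the selector's axis and 22 mm nearer the front. z: square to the panel, out; it moves along -z when pressed.
- trim_mark (a point): Rim of the small speed trimmer knob at its white mark. The knob is round, black, 19 mm across and stands 17 mm above the panel, 72 mm up the slope from the confirm button. It turns freely: leave it.
- bin: Loose blue stacking bin with white bushings, 160 mm (its x) by 107 mm by 75 mm high, to the left of the console. Origin: centre of its underside.
- screwdriver: Loose hand screwdriver with a black handle, 190 mm long (its x) and 26 mm thick, lying to the right of the console. Origin: on the bench under its middle.
- ferrule: Loose turned aluminium end fitting, 30 mm across and 50 mm tall, standing in front of the console. Origin: centre of its underside.

How it is judged:
By the outcome, as a careful person would: the job done as asked, in the order asked, and still so for the second after the job is handed in, with the robot touching nothing.
It also fails if it takes over 54 s, if anything falls off the work surface, if the arm or the gripper's body presses on something with over 40 N, if the wrist force passes 120 N, or if a joint passes its speed limit or range.

### The arm

A 6-joint arm with a two-finger parallel gripper is mounted at the origin on the work surface. World frame = base frame: x ahead of the robot, y to its left, z up, the work surface at z = 0. Lengths are in m, angles in rad, forces in N, time in s.
With the tool pointing down it reaches from about 0.15 to 0.775 m from the base axis. Payload 6.1 kg.
Tool frame: the origin (TCP) lies on the centre line of the jaws, within the pads' length; the fingertips stand 19 mm ahead of it and the grasp point (between the pads) is the TCP (bot.tips_ahead is the distance from the TCP to the fingertips, in m); z points along the fingers, y is the line along which they close (so a half turn about z gives the same grasp; the last joint's range is limited). The gripper opens to 85 mm and grips with 20 to 120 N. Pads are 22 mm wide; open, the fingers measure 114 mm over their backs; the gripper's body (76 mm by 85 mm) begins 54 mm behind the grasp point. The pads swing forward as they close: fully open they stand 13 mm farther back than shut.
Start: joints at [1.302, 0.126, -0.04, 1.405, 0, 1.571], TCP at [0.139, 0.506, 0.25] pointing down, gripper open.
Joint ranges: [-2.72, 2.72], [-0.95, 1.95], [-1.27, 1.35], [-1.78, 2.02], [-1.46, 1.47], [-3.14, 3.14]. Speed limits (rad/s): [2.39, 2.39, 3.01, 3.14, 3.14, 3.14].

### API

Orientations are given as [roll, pitch, yaw] about the fixed x, y, z axes, in that order (R = Rz(yaw) Ry(pitch) Rx(roll)).
In Python, from station import get_obs, cams, order, bot gives the robot as it stands.
- The arm moves only by the tool servo_tool, never from a script. Its arguments are lists of equal length, an entry for each row: "translation": the shift along the tool's x, y, z in cm, a list of three; "twist": the turn, a rotation vector about the tool's x, y, z in degrees, a list of three; "jaw": the closure, from 0 (fully open) to 1 (shut). In form: {"translation": [[tx, ty, tz], ...], "twist": [[wx, wy, wz], ...], "jaw": [jaw, ...]}. A call has 1 to 5 rows; each row shifts and turns the commanded pose from where the row before left it, along the tool's axes as they then stand; what a row does not reach is not made up. A row lasts 1/8 s, in which the tool goes at most 62.5 mm and 10.7 degrees, less where a joint would pass 70% of its speed; a pose out of reach is approached as far as the arm can. A call with a gripper value outside its range is refused whole. The fingers move at their own pace and stop on an object; the grip force is fixed at half the most. Time passes only in rows, so rows that do not move let the fingers close. It gives the time, the measured TCP pose, the force, the opening and the grip force at its end, in the units of the state.
- get_obs(): the state, without advancing time (a new reading comes with each control period).
- cams.get_image(name): name is "side" or "top" or "wrist"; returns the picture (420x560x3 uint8, red, green, blue); there is no depth.
- cams.camera_info(name): a dict with "fov_y" (degrees; the focal length in pixels is half the picture's height over the tangent of half this angle, whatever the lens; pixels are square), "cx", "cy" (the principal point, pixels), "R" (3x3) and "t" (3): a world point X has camera coordinates R X + t; the wrist camera has in their place "hand_eye" (4x4, takes a point from camera to tool coordinates, whose origin is the TCP and whose axes are the flange's). Camera axes: x right, y down, z forward; pixel columns grow to the right and rows downward; lengths in m; the calibration is good to about 2 mm. A picture is of the moment at which its call begins: read the wrist's pose just before it. camera_info takes no time and is no camera call.
- order.finish_job(): hands the job in; it is judged then, once.
The state is a dict: "clock": time; "joint_pos": joint angles; "dq": joint speeds; "joint_torque": joint torques, N m; "ee_pos": TCP position; "tcp_rot": TCP orientation; "ft_force": force on the tool from outside, world axes, zero at the start; "ft_torque": the same for the moment, N m; "finger_gap": finger opening in m; "grip_force": force on a finger pad.
Only numpy, scipy, OpenCV 4.12 (cv2) and the standard library are available. Lean on these libraries where they do the work, as an engineer would, in place of code of your own. Each camera call takes 0.05 s, during which the arm holds its last target. There are 200 camera calls.

## Working session

There is one attempt and no reset: what is moved stays moved. The work goes in short steps, Python scripts to look and compute and a tool call to move; the robot and the scene stay as the last step left them, time stands still between calls to the robot, and variables do not carry over. Pictures are saved under pics/ and viewed, at most 10 in all, crops included, and the job is handed in when it is done.

Besides the shell and the picture viewer there is one more tool, called after "Call:" as name(argument=value, ...) on one line, values as JSON. servo_tool: Moves the arm, as the interface text tells. Its arguments: {"type":"object","properties":{"translation":{"type":"array","items":{"type":"array","items":{"type":"number"}}},"twist":{"type":"array","items":{"type":"array","items":{"type":"number"}}},"jaw":{"type":"array","items":{"type":"number"}}},"required":["translation","twist","jaw"]}

```bash
ls; mkdir -p pics; python3 - <<'E'
from station import get_obs,cams,order,bot
import cv2,numpy as np
o=get_obs();print(o,bot.tips_ahead)
for n in("side","top","wrist"):
    im=cams.get_image(n);cv2.imwrite(f"pics/{n}0.png",im[:,:,::-1]);print(n,cams.camera_info(n))
E
```

```text
pics
{'clock': 0.0, 'joint_pos': array([ 1.30202027e+00,  1.26376791e-01, -4.06065874e-02,  1.40539481e+00,
        9.12672246e-06,  1.57078602e+00]), 'dq': array([ 7.91496330e-04, -1.22944394e-05,  1.50740816e-03, -5.46347808e-04,
       -3.57225896e-04,  9.22237298e-04]), 'joint_torque': array([-1.10185618e-03, -4.35911357e+01,  3.52926028e+01,  1.72989228e-02,
       -2.69429074e-04,  1.64404128e-06]), 'ee_pos': array([0.13931247, 0.50578942, 0.24953078]), 'tcp_rot': array([-3.14001079e+00, -9.14301804e-06,  2.87282689e+00]), 'ft_force': array([0.54662127, 0.31964142, 0.53787784]), 'ft_torque': array([-0.00295867,  0.01831809, -0.01295814]), 'grip_force': 0.0, 'finger_gap': 0.08512533555307691} 0.019
side {'fov_y': 55.15172320903672, 'cx': 279.55569196080495, 'cy': 215.76611095192558, 'R': array([[ 0.99055917, -0.13705573, -0.00287528],
       [-0.0915851 , -0.64602606, -0.75780109],
       [ 0.10200348,  0.75091015, -0.6524793 ]]), 't': array([-0.5223846 ,  0.14518682,  0.73832119])}
top {'fov_y': 54.98096079829281, 'cx': 281.1362459063972, 'cy': 208.2592721509024, 'R': array([[-0.02967645, -0.99933326, -0.02126844],
       [-0.99076856,  0.03222458, -0.13167854],
       [ 0.13227611,  0.01716435, -0.99106428]]), 't': array([0.06367626, 0.5214291 , 0.87534887])}
wrist {'fov_y': 59.16955099382591, 'cx': 278.1052616878404, 'cy': 213.4718318638282, 'hand_eye': array([[-5.28087557e-05, -9.52836306e-01, -3.03484712e-01,
         7.75270311e-02],
       [ 9.99999794e-01,  1.43599137e-04, -6.24859204e-04,
        -4.64289067e-04],
       [ 6.38968679e-04, -3.03484683e-01,  9.52836103e-01,
        -1.23064633e-01],
       [ 0.00000000e+00,  0.00000000e+00,  0.00000000e+00,
         1.00000000e+00]])}
```

View pics/top0.png

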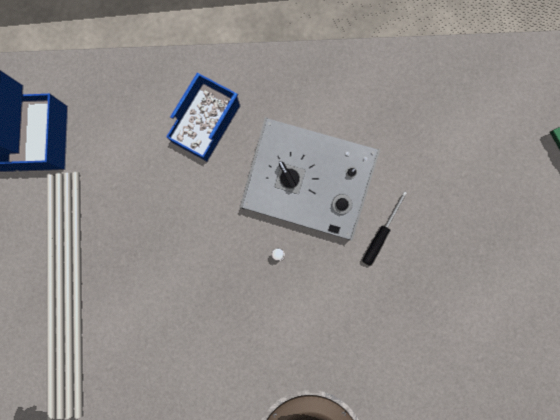

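View pics/side0.png

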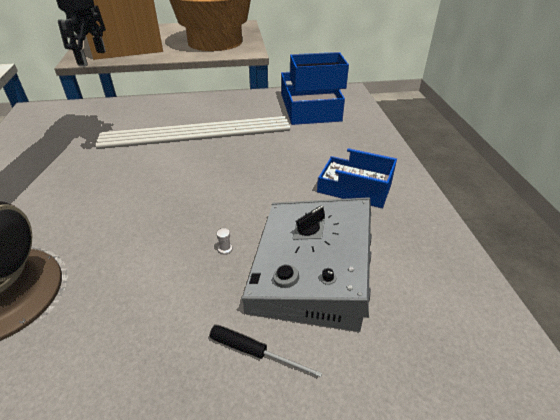

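The top view shows the console, with the dial near (290,178) and pointer tip near (281,160). The confirm button is near (342,204) and the trimmer near (352,172). In the side view the dial is near (308,228), confirm near (286,272) and trimmer near (328,275). The bin, ferrule and screwdriver lie around the console.

```bash
cat > h.py <<'E'
from station import get_obs,cams,order,bot
import cv2,numpy as np
from scipy.spatial.transform import Rotation as Ro
def K(i,h=420):
    f=h/2/np.tan(np.radians(i['fov_y']/2));return np.array([[f,0,i['cx']],[0,f,i['cy']],[0,0,1]])
def tcp(o):return Ro.from_euler('xyz',o['tcp_rot']).as_matrix(),np.array(o['ee_pos'])
def cam(n,o=None):
    i=cams.camera_info(n)
    if n!='wrist':return K(i),i['R'],i['t']
    R,p=tcp(o);H=i['hand_eye'];Rc=R@H[:3,:3];c=R@H[:3,3]+p
    return K(i),Rc.T,-Rc.T@c
def ray(c,px):
    k,R,t=c;d=R.T@np.linalg.solve(k,[*px,1]);return -R.T@t,d/np.linalg.norm(d)
def tri(obs):
    A=0;b=0
    for c,px in obs:
        o,d=ray(c,px);P=np.eye(3)-np.outer(d,d);A=A+P;b=b+P@o
    X=np.linalg.solve(A,b)
    return X,[np.linalg.norm((np.eye(3)-np.outer(d,d))@(X-o))*1e3 for o,d in (ray(c,p) for c,p in obs)]
def plane(c,px,n,q):
    o,d=ray(c,px);return o+d*(n@(q-o))/(n@d)
def proj(c,X):
    k,R,t=c;u=k@(R@X+t);return u[:2]/u[2]
E
python3 - <<'E'
from h import *
t=cam('top');s=cam('side')
a=dict(dial=((290,178),(308,228)),conf=((342,204),(286,270)),trim=((352,172),(328,273)),fer=((278,252),(224,233)),bin=((203,117),(358,170)))
for k,(p,q) in a.items():print(k,tri([(t,p),(s,q)]))
for n,b in(("top0",(235,115,150,130)),("side0",(235,190,150,130))):
    x,y,w,h=b;im=cv2.imread(f"pics/{n}.png")[y:y+h,x:x+w];cv2.imwrite(f"pics/{n}c.png",cv2.resize(im,None,fx=4,fy=4,interpolation=cv2.INTER_CUBIC))
E
```

```text
dial (array([0.58570212, 0.02540573, 0.06795372]), [np.float64(0.5690476190462267), np.float64(0.5690476190461823)])
conf (array([ 0.52463957, -0.08405409,  0.078681  ]), [np.float64(2.304926700088125), np.float64(2.3049267000881715)])
trim (array([ 0.59135709, -0.10776649,  0.087416  ]), [np.float64(1.7209780023342194), np.float64(1.7209780023340382)])
fer (array([0.4248162 , 0.05698057, 0.04680745]), [np.float64(0.16435249324835446), np.float64(0.16435249324855258)])
bin (array([0.73991236, 0.21896707, 0.05570996]), [np.float64(3.4219125955729095), np.float64(3.421912595572881)])
```

Call:
servo_tool(translation=[[-4.2, -3.4, 0], [-4.2, -3.4, 0], [-4.2, -3.4, 0], [-4.2, -3.4, 0], [-4.2, -3.4, 0]], twist=[[0, 0, 0], [0, 0, 0], [0, 0, 0], [0, 0, 0], [0, 0, 0]], jaw=[1, 1, 1, 1, 1])

```text
clock: 0.78
ee_pos: [0.2973, 0.2849, 0.2502]
tcp_rot: [3.142, 0.0, 2.873]
ft_force: [0.5, 0.1, 0.3]
finger_gap: -0.0001
grip_force: 0.0
```

Call:
servo_tool(translation=[[-4.2, -3.4, 0], [-4.2, -3.4, 0], [-4.2, -3.4, 0], [-4.2, -3.4, 0], [-4.2, -3.4, 0]], twist=[[0, 0, 0], [0, 0, 0], [0, 0, 0], [0, 0, 0], [0, 0, 0]], jaw=[1, 1, 1, 1, 1])

```text
clock: 1.4
ee_pos: [0.4547, 0.0651, 0.2502]
tcp_rot: [3.141, -0.0, 2.873]
ft_force: [0.5, 0.1, 0.2]
finger_gap: 0.0001
grip_force: 0.0
```

Call:
servo_tool(translation=[[-4.2, -3.4, 0], [-4.2, -3.4, 0], [0, 0, 0], [0, 0, 0]], twist=[[0, 0, 0], [0, 0, 0], [0, 0, 0], [0, 0, 0]], jaw=[1, 1, 1, 1])

```text
clock: 1.9
ee_pos: [0.5166, -0.0211, 0.2498]
tcp_rot: [-3.142, -0.001, 2.872]
ft_force: [-1.0, 0.5, 0.4]
finger_gap: 0.0001
grip_force: 0.0
```

```bash
python3 - <<'E'
from h import *
import pickle
o=get_obs();im=cams.get_image('wrist');cv2.imwrite("pics/w1.png",im[:,:,::-1]);pickle.dump(o,open('w1.pkl','wb'))
print(o['clock'],o['ee_pos'],o['tcp_rot'],o['joint_pos'],o['finger_gap'])
E
```

```text
1.9 [ 0.51660801 -0.02111006  0.24984026] [-3.14155862e+00 -1.35835928e-03  2.87217886e+00] [-4.09868606e-02  1.11779344e-01 -5.65374198e-02  1.40381034e+00
  2.74441740e-04  2.28426724e-01] 0.00012880004190485043
```

View pics/w1.png

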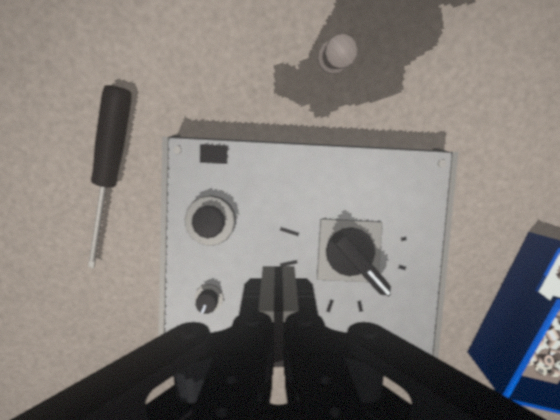

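The wrist view shows the dial near (350,250) with its tip near (388,292), the confirm button near (209,221), and the trimmer near (207,300) with its mark near (205,309). I'll take a second view from further forward.

Call:
servo_tool(translation=[[-4, 0, 0], [-4, 0, 0], [0, 0, 0], [0, 0, 0]], twist=[[0, 0, 0], [0, 0, 0], [0, 0, 0], [0, 0, 0]], jaw=[1, 1, 1, 1])

```text
clock: 2.45
ee_pos: [0.5932, -0.0412, 0.2504]
tcp_rot: [-3.142, -0.001, 2.874]
ft_force: [-0.4, 0.3, 0.8]
finger_gap: -0.0003
grip_force: 0.0
```

```bash
python3 - <<'E'
from h import *
import pickle
o=get_obs();im=cams.get_image('wrist');cv2.imwrite("pics/w2.png",im[:,:,::-1]);pickle.dump(o,open('w2.pkl','wb'))
for n in('w1','w2'):
    im=cv2.imread(f"pics/{n}.png");g=im.max(2)
    print(n)
    for th in(48,):
        m=(g<th).astype(np.uint8)
        c,_=cv2.findContours(m,cv2.RETR_EXTERNAL,cv2.CHAIN_APPROX_NONE)
        for k in c:
            A=cv2.contourArea(k)
            if A>25:
                mn=cv2.minAreaRect(k);print(th,A,np.round(mn[0],1),np.round(mn[1],1),round(mn[2]),cv2.boundingRect(k))
E
```

```text
w1
48 34999.0 [278.  350.5] [530. 137.] 0 (13, 282, 531, 138)
48 57.0 [304.5 287.5] [13. 15.] 0 (298, 280, 14, 16)
w2
48 35247.5 [279.5 349.5] [139. 533.] 90 (13, 280, 534, 140)
48 185.5 [352.9 148.6] [27.2 28.1] 47 (335, 138, 32, 29)
48 1835.0 [97.6 48.5] [ 31.4 101.2] 7 (81, 0, 39, 101)
```

View pics/w2.png

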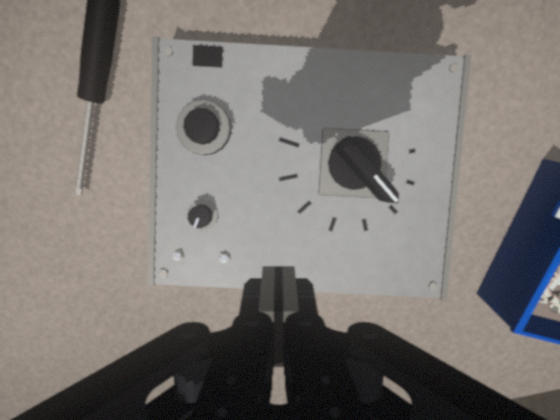

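The second wrist view shows all eight bars: shortest at (412,150), then (410,182), (393,210), (364,225), (333,224), (304,207), (288,177) and (288,142). The pointer tip at (397,198) lies towards bar 3. The confirm button is at (202,125) and the trimmer at (201,215).

```bash
cat > fit.py <<'E'
from h import *
import pickle
from scipy.optimize import least_squares
obs=[]
def blob(g,p,r,th,inv=True):
    x,y=p;s=g[y-r:y+r+1,x-r:x+r+1];m=(s<th).astype(np.uint8)
    n,l,st,ce=cv2.connectedComponentsWithStats(m)
    if n<2:return None
    i=min(range(1,n),key=lambda i:np.hypot(*(ce[i]-r))-0.05*st[i,4]);return ce[i]+[x-r,y-r],st[i,4]
guess={'w2':{1:(412,150),2:(410,182),3:(393,210),4:(364,225),5:(333,224),6:(304,207),7:(288,177),8:(288,142),'c':(202,125),'t':(201,215)},
'w1':{1:(404,238),2:(402,267),4:(360,305),5:(330,305),8:(289,231),'c':(208,221),'t':(207,300)}}
cm={}
for n,d in guess.items():
    g=cv2.imread(f"pics/{n}.png").max(2);cm[n]=cam('wrist',pickle.load(open(n+'.pkl','rb')))
    for k,p in d.items():
        r=blob(g,p,24 if k=='c' else 15 if k=='t' else 11,75 if k in('c','t') else 100)
        print(n,k,p,r)
        if r is not None and np.hypot(*(r[0]-p))<6:obs.append((n,k,r[0]))
def loc(k):
    if k=='c':return np.array([-.022,-.125,.022])
    if k=='t':return np.array([.050,-.125,.017])
    r=.048+(5+13*(k-1)/7)/2000;a=np.radians(105-30*(k-1));return r*np.array([np.cos(a),np.sin(a),0])
def F(p):return Ro.from_euler('z',p[3]).as_matrix()@Ro.from_euler('y',-12,degrees=True).as_matrix()
def res(p):return np.concatenate([proj(cm[n],F(p)@loc(k)+p[:3])-u for n,k,u in obs])
s=least_squares(res,[.585,.025,.068,-.26],loss='soft_l1')
if __name__=='__main__':
    print(s.x,np.degrees(s.x[3]))
    for (n,k,u),e in zip(obs,s.fun.reshape(-1,2) if 0 else res(s.x).reshape(-1,2)):print(n,k,np.round(e,1))
    np.save('dial.npy',s.x)
    R=F(s.x)
    for n,t in(('w1',(388,292)),('w2',(397,199))):
        q=plane(cm[n],t,R[:,2],s.x[:3]+.034*R[:,2]);l=R.T@(q-s.x[:3]);print('tip',l,np.degrees(np.arctan2(l[1],l[0])))
    # independent: triangulate confirm in two wrist views
    for k in('c','t',1,2,4,5,8):
        o=[(cm[n],u) for n,kk,u in obs if kk==k]
        if len(o)==2:X,e=tri(o);print(k,R.T@(X-s.x[:3])-loc(k),e)
    print('conf world',R@loc('c')+s.x[:3])
    ks=[cam('top'),cam('side')]
    for c in ks:print(proj(c,R@loc('c')+s.x[:3]),proj(c,s.x[:3]))
E
python3 fit.py
```

```text
w2 1 (412, 150) (array([411.71428571, 150.57142857]), np.int32(14))
w2 2 (410, 182) (array([410., 182.]), np.int32(19))
w2 3 (393, 210) (array([392.625     , 208.95833333]), np.int32(24))
w2 4 (364, 225) (array([364.55555556, 224.51851852]), np.int32(27))
w2 5 (333, 224) (array([332.13333333, 223.36666667]), np.int32(30))
w2 6 (304, 207) (array([303.86111111, 206.72222222]), np.int32(36))
w2 7 (288, 177) (array([288.02222222, 176.93333333]), np.int32(45))
w2 8 (288, 142) (array([288.89830508, 141.86440678]), np.int32(59))
w2 c (202, 125) (array([201.41476091, 125.1018711 ]), np.int32(962))
w2 t (201, 215) (array([200.57615894, 213.64238411]), np.int32(302))
w1 1 (404, 238) (array([403.28571429, 238.42857143]), np.int32(7))
w1 2 (402, 267) (array([401.69230769, 267.07692308]), np.int32(13))
w1 4 (360, 305) (array([359.73913043, 305.82608696]), np.int32(23))
w1 5 (330, 305) (array([329.5       , 305.32142857]), np.int32(28))
w1 8 (289, 231) (array([289.31428571, 231.14285714]), np.int32(35))
w1 c (208, 221) (array([207.89351082, 218.35607321]), np.int32(601))
w1 t (207, 300) (array([20
[... 738 characters left out ...]
-0.00031176 -0.00085181  0.00242049] [np.float64(0.064687446922846), np.float64(0.0646874469227492)]
2 [-0.00035559 -0.00088664  0.00275702] [np.float64(0.1154166788936905), np.float64(0.1154166788935899)]
4 [-3.54808711e-06 -3.09986154e-04  2.07624232e-03] [np.float64(0.028735379214790555), np.float64(0.028735379214751552)]
5 [-0.00048073 -0.00066655  0.00376367] [np.float64(0.03853640922695024), np.float64(0.038536409226895565)]
8 [ 0.0004178  -0.00054584  0.00269347] [np.float64(0.0538561791731376), np.float64(0.0538561791731512)]
conf world [ 0.52273839 -0.08428062  0.07811821]
[342.08295572 203.83671457] [289.85612132 177.49439202]
[283.55976051 270.71178791] [308.54826592 230.46694393]
```

```bash
cat >> h.py <<'E'
def D():
    p=np.load('dial.npy');return Ro.from_euler('z',p[3]).as_matrix()@Ro.from_euler('y',-12,degrees=True).as_matrix(),p[:3]
def handle(th):  # tool axes for pushing handle at angle th (deg, dial frame): x backward of push, y radial, z in
    R,p=D();a=np.radians(th);return R@np.array([[-np.sin(a),np.cos(a),0],[np.cos(a),np.sin(a),0],[0,0,-1]]).T,p
def goto(Rt,pt):
    o=get_obs();R,p=tcp(o);w=Ro.from_matrix(R.T@Rt).as_rotvec(degrees=True)
    print('t',o['clock'],'twist deg',np.round(w,2),'|',round(np.linalg.norm(w),1),'then transl cm',np.round(Rt.T@(pt-p)*100,2),'F',np.round(o['ft_force'],1))
def where(th):
    o=get_obs();R,p=tcp(o);Rt,c=handle(th);print('local mm',np.round(Rt.T@(p-c)*1e3,1),'tip height',-(Rt.T@(p-c))[2]*1e3-19)
E
python3 - <<'E'
from h import *
Rt,p=handle(45);goto(Rt,p+Rt@np.array([.027,.030,-.075]))
E
```

```text
t 2.5 twist deg [ -4.39 -11.58  48.28] | 49.8 then transl cm [11.69  2.73 10.48] F [-0.2  0.5 -0.2]
```

Call:
servo_tool(translation=[[0, 0, 0], [0, 0, 0], [0, 0, 0], [0, 0, 0], [0, 0, 0]], twist=[[-0.88, -2.32, 9.66], [-0.88, -2.32, 9.66], [-0.88, -2.32, 9.66], [-0.88, -2.32, 9.66], [-0.88, -2.32, 9.66]], jaw=[1, 1, 1, 1, 1])

```text
clock: 3.12
ee_pos: [0.5928, -0.0418, 0.2512]
tcp_rot: [2.989, 0.149, 2.01]
ft_force: [-0.1, 0.9, -0.0]
finger_gap: 0.0001
grip_force: 0.0
```

Call:
servo_tool(translation=[[3.9, 0.9, 3.5], [3.9, 0.9, 3.5], [3.9, 0.9, 3.5], [0, 0, 0], [0, 0, 0]], twist=[[0, 0, 0], [0, 0, 0], [0, 0, 0], [0, 0, 0], [0, 0, 0]], jaw=[1, 1, 1, 1, 1])

```text
clock: 3.75
ee_pos: [0.5886, 0.0673, 0.1356]
tcp_rot: [2.991, 0.149, 2.016]
ft_force: [-0.4, 0.3, 0.9]
finger_gap: 0.0001
grip_force: 0.0
```

```bash
python3 - <<'E'
from h import *
import pickle
Rt,p=handle(45);goto(Rt,p+Rt@np.array([.027,.030,-.034]));where(45)
o=get_obs();pickle.dump(o,open('w3.pkl','wb'));a=cams.get_image('wrist')[:,:,::-1];s=cams.get_image('side')[:,:,::-1]
cv2.imwrite('pics/s3.png',s)
c=cv2.resize(s[160:310,215:385],None,fx=2.3,fy=2.3,interpolation=cv2.INTER_CUBIC)
w=cv2.resize(a,(400,300));h=max(c.shape[0],300);cv=np.zeros((h,400+c.shape[1],3),np.uint8);cv[:300,:400]=w;cv[:c.shape[0],400:]=c
cv2.imwrite('pics/m3.png',cv)
E
```

```text
t 3.75 twist deg [ 0.1   0.08 -0.06] | 0.1 then transl cm [ 0.12 -0.04  4.14] F [-0.4  0.3  0.9]
local mm [ 25.8  30.4 -75.4] tip height 56.436123310105
```

View pics/m3.png

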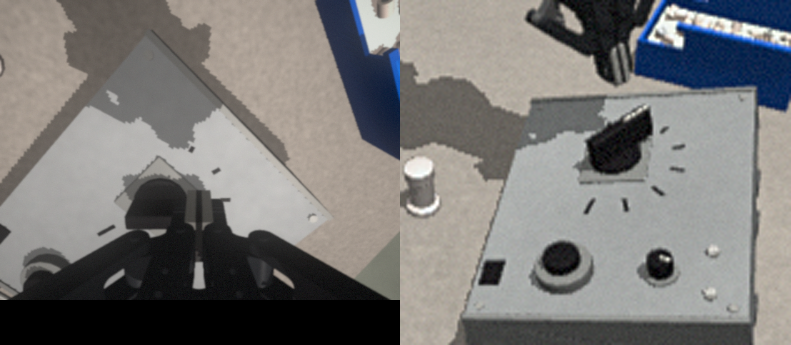

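The fingers stand left of the handle and clear above it. In the side crop the fingertip is at about (622,83), i.e. side pixel (311.5,196). I'll check that against the 19 mm figure.

```bash
python3 - <<'E'
from h import *
import pickle
R,p=tcp(pickle.load(open('w3.pkl','rb')));s=cam('side')
for d in(0,.006,.012,.019,.03):print(d,proj(s,p+R[:,2]*d))
print([proj(s,p+R@np.array([x,y,.019])) for x in(-.011,.011) for y in (-.008,.008)])
E
```

```text
0 [306.55548233 186.69362271]
0.006 [307.08691933 189.25183911]
0.012 [307.61330893 191.78575846]
0.019 [308.22114618 194.71174818]
0.03 [309.16290229 199.24514708]
[array([308.34536662, 198.92506365]), array([314.96890541, 194.99744554]), array([301.56602213, 194.42997296]), array([308.10028481, 190.61236596])]
```

Call:
servo_tool(translation=[[0.1, 0, 1.4], [0, 0, 1.3], [0, 0, 0.7], [0, 0, 0]], twist=[[0, 0, 0], [0, 0, 0], [0, 0, 0], [0, 0, 0]], jaw=[1, 1, 1, 1])

```text
clock: 4.35
ee_pos: [0.5947, 0.0654, 0.0997]
tcp_rot: [2.994, 0.147, 2.015]
ft_force: [-0.0, -0.4, 0.3]
finger_gap: -0.0
grip_force: 0.0
```

Call:
servo_tool(translation=[[0, 0, 0.6], [-0.4, 0, 0], [-0.3, 0, 0], [-0.2, 0, 0], [0, 0, 0]], twist=[[0, 0, 0], [0, 0, 0], [0, 0, 0], [0, 0, 0], [0, 0, 0]], jaw=[1, 1, 1, 1, 1])

```text
clock: 4.97
ee_pos: [0.6004, 0.0571, 0.0966]
tcp_rot: [2.991, 0.148, 2.015]
ft_force: [-0.3, -0.9, -0.8]
finger_gap: 0.0002
grip_force: 0.0
```

```bash
python3 - <<'E'
from h import *
where(45);print(get_obs()['ft_force'])
# arc row for 5deg: pose at local (17.5,30) 
for a in(3,4,5):
    R0,p=handle(45);R1,_=handle(45-a);v=np.array([.0175,.030,0]);print(a,R0.T@(R1@v-R0@v)*100)
E
```

```text
local mm [ 17.4  30.4 -34.3] tip height 15.305357435637156
[-0.32582165 -0.9121076  -0.81662635]
3 [-1.59406183e-01  8.74765277e-02 -1.36620165e-16]
4 [-2.13532333e-01  1.14765980e-01 -4.49803723e-17]
5 [-2.68126507e-01  1.41106644e-01 -1.67392115e-16]
```

Call:
servo_tool(translation=[[-0.21, 0.115, 0], [-0.21, 0.115, 0], [-0.21, 0.115, 0], [-0.21, 0.115, 0], [0, 0, 0]], twist=[[0, 0, 4], [0, 0, 4], [0, 0, 4], [0, 0, 4], [0, 0, 0]], jaw=[1, 1, 1, 1, 1])

```text
clock: 5.6
ee_pos: [0.6072, 0.0512, 0.0983]
tcp_rot: [2.957, 0.101, 1.739]
ft_force: [0.1, 0.7, -0.4]
finger_gap: 0.0002
grip_force: 0.4
```

Call:
servo_tool(translation=[[-0.21, 0.115, 0], [-0.21, 0.115, 0], [0, 0, 0], [0, 0, 0]], twist=[[0, 0, 4], [0, 0, 4], [0, 0, 0], [0, 0, 0]], jaw=[1, 1, 1, 1])

```text
clock: 6.1
ee_pos: [0.6099, 0.0472, 0.0991]
tcp_rot: [2.945, 0.075, 1.602]
ft_force: [-0.4, 1.0, 0.5]
finger_gap: -0.0001
grip_force: 0.0
```

```bash
python3 - <<'E'
from h import *
where(45-24)
s=cams.get_image('side')[:,:,::-1];a=cams.get_image('top')[:,:,::-1]
f=lambda i,x,y,w,h:cv2.resize(i[y:y+h,x:x+w],(390,390),interpolation=cv2.INTER_CUBIC)
cv2.imwrite('pics/m4.png',np.hstack([f(s,250,175,110,110),f(a,235,125,110,110)]))
E
```

```text
local mm [ 17.9  30.1 -34.1] tip height 15.128721667544767
```

View pics/m4.png

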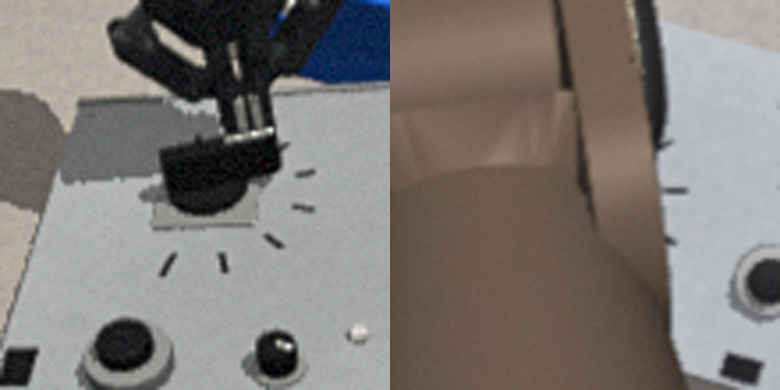

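Side view: the handle now lies nearly level in the picture, in position 4, ahead of the finger, and the force is back to zero. Next click.

Call:
servo_tool(translation=[[-0.21, 0.115, 0], [-0.21, 0.115, 0], [-0.21, 0.115, 0], [-0.21, 0.115, 0], [-0.21, 0.115, 0]], twist=[[0, 0, 4], [0, 0, 4], [0, 0, 4], [0, 0, 4], [0, 0, 4]], jaw=[1, 1, 1, 1, 1])

```text
clock: 6.82
ee_pos: [0.6146, 0.0376, 0.1007]
tcp_rot: [2.932, 0.001, 1.258]
ft_force: [0.3, 4.7, -0.6]
finger_gap: -0.0002
grip_force: 2.2
```

Call:
servo_tool(translation=[[-0.21, 0.115, 0], [-0.21, 0.115, 0], [-0.1, 0.06, 0], [0, 0, 0], [0, 0, 0]], twist=[[0, 0, 4], [0, 0, 4], [0, 0, 2], [0, 0, 0], [0, 0, 0]], jaw=[1, 1, 1, 1, 1])

```text
clock: 7.45
ee_pos: [0.6152, 0.0304, 0.1013]
tcp_rot: [2.934, -0.032, 1.088]
ft_force: [0.2, 0.1, 0.3]
finger_gap: -0.0001
grip_force: 0.0
```

```bash
python3 - <<'E'
from h import *
where(-9);Rt,p=handle(-9);goto(Rt,p+Rt@np.array([.0175,.030,-.034]))
E
```

```text
local mm [ 18.3  29.8 -34.1] tip height 15.119730780730443
t 7.45 twist deg [ 0.04  0.01 -0.05] | 0.1 then transl cm [-0.08  0.02  0.01] F [0.2 0.1 0.3]
```

Call:
servo_tool(translation=[[-0.25, 0.115, 0], [-0.21, 0.115, 0], [-0.21, 0.115, 0], [-0.21, 0.115, 0], [-0.21, 0.115, 0]], twist=[[0, 0, 4], [0, 0, 4], [0, 0, 4], [0, 0, 4], [0, 0, 4]], jaw=[1, 1, 1, 1, 1])

```text
clock: 8.07
ee_pos: [0.6143, 0.0193, 0.102]
tcp_rot: [2.958, -0.104, 0.744]
ft_force: [2.6, 3.1, -1.9]
finger_gap: 0.0001
grip_force: 2.1
```

Call:
servo_tool(translation=[[-0.21, 0.115, 0], [-0.21, 0.115, 0], [-0.1, 0.06, 0], [0, 0, 0], [0, 0, 0]], twist=[[0, 0, 4], [0, 0, 4], [0, 0, 2], [0, 0, 0], [0, 0, 0]], jaw=[1, 1, 1, 1, 1])

```text
clock: 8.7
ee_pos: [0.6113, 0.0128, 0.1017]
tcp_rot: [2.977, -0.132, 0.572]
ft_force: [-0.4, 0.4, 1.1]
finger_gap: 0.0001
grip_force: 0.0
```

```bash
python3 - <<'E'
from h import *
where(-39)
E
```

```text
local mm [ 18.   29.6 -34.1] tip height 15.139017129876422
```

Call:
servo_tool(translation=[[0.8, 0, 0], [0.7, 0, 0], [0, 0, -5], [-1, -2, -5], [-5, -3, -2]], twist=[[0, 0, 0], [0, 0, 0], [0, 0, 0], [0, 0, 0], [0, 0, 0]], jaw=[1, 1, 1, 1, 1])

```text
clock: 9.32
ee_pos: [0.5269, 0.04, 0.2089]
tcp_rot: [2.975, -0.138, 0.573]
ft_force: [-0.5, -0.2, 0.7]
finger_gap: 0.0003
grip_force: 0.0
```

Call:
servo_tool(translation=[[-2, -2, -1], [0, 0, 0], [0, 0, 0]], twist=[[0, 0, 0], [0, 0, 0], [0, 0, 0]], jaw=[1, 1, 1])

```text
clock: 9.7
ee_pos: [0.4962, 0.0458, 0.2092]
tcp_rot: [2.977, -0.133, 0.572]
ft_force: [-0.4, -0.0, 0.2]
finger_gap: -0.0001
grip_force: 0.0
```

```bash
python3 - <<'E'
from h import *
import pickle
o=get_obs();pickle.dump(o,open('w5.pkl','wb'));a=cams.get_image('wrist')[:,:,::-1];s=cams.get_image('side')[:,:,::-1]
cv2.imwrite('pics/w5.png',a);cv2.imwrite('pics/s5.png',s)
cv2.imwrite('pics/m5.png',np.hstack([cv2.resize(a,(480,360)),cv2.resize(s[175:295,245:350],(315,360),interpolation=cv2.INTER_CUBIC)]))
R,p=D();c=cam('wrist',o);print(proj(c,p),proj(c,p+R@[-.022,-.125,.022]))
for t in(15,-15,-45,-75):print(t,proj(c,p+R@[.042*np.cos(np.radians(t)),.042*np.sin(np.radians(t)),.034]))
E
```

```text
[329.85876626 138.56751147] [404.71844396 282.11388678]
15 [376.98389     91.35402937]
-15 [395.54032235 118.1075952 ]
-45 [397.52539332 150.56292737]
-75 [383.55980472 179.75439556]
```

View pics/m5.png

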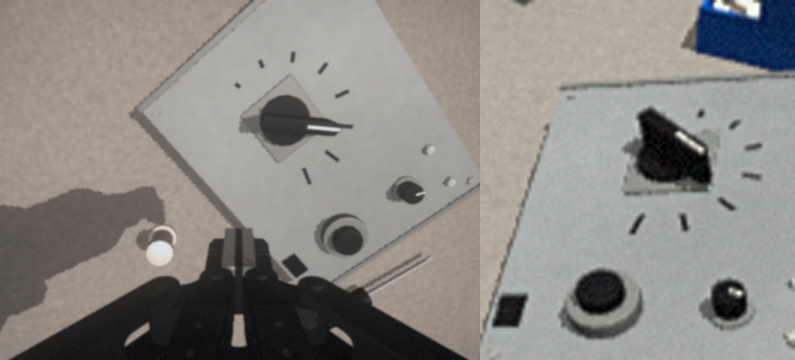

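The pointer tip at (398,150) in the wrist picture matches the position-6 prediction of (397.5,150.6). The line aims at the sixth bar from the shortest, and confirm is at about (404,279). Now the button.

```bash
python3 - <<'E'
from h import *
import pickle
R,p=D();obs=[]
for n,g0,th in(('w2',(201,125),75),('w5',(404,279),60)):
    g=cv2.imread(f'pics/{n}.png').max(2);x,y=g0;m=np.zeros_like(g);m[y-24:y+25,x-24:x+25]=(g[y-24:y+25,x-24:x+25]<th)
    k=max(cv2.findContours(m,0,1)[0],key=cv2.contourArea);e=cv2.fitEllipse(k);print(n,e)
    obs.append((cam('wrist',pickle.load(open(n+'.pkl','rb'))),e[0]))
X,e=tri(obs);print(R.T@(X-p),e)
for c,u in obs:print('on plane z=22',R.T@(plane(c,u,R[:,2],p+R[:,2]*.022)-p))
Rt,_=handle(-39);goto(Rt,p+R@[-.022,-.125,.022+.019+.010])
E
```

```text
w2 ((201.39419555664062, 125.09537506103516), (33.357486724853516, 34.92539978027344), 146.3546142578125)
w5 ((404.4874267578125, 280.1763610839844), (31.263015747070312, 33.578758239746094), 105.83415222167969)
[-0.02118231 -0.12429439  0.02064473] [np.float64(0.06465678167972232), np.float64(0.06465678167952228)]
on plane z=22 [-0.02095166 -0.12401181  0.022     ]
on plane z=22 [-0.02119384 -0.12342844  0.022     ]
t 9.8 twist deg [ 0.04  0.01 -0.1 ] | 0.1 then transl cm [-6.48 10.18 11.26] F [-0.3 -0.8 -0.1]
```

Call:
servo_tool(translation=[[-2.2, 3.4, 0], [-2.2, 3.4, 2], [-2.0, 3.3, 4], [0, 0, 4], [0, 0, 1]], twist=[[0, 0, 0], [0, 0, 0], [0, 0, 0], [0, 0, 0], [0, 0, 0]], jaw=[1, 1, 1, 1, 1])

```text
clock: 10.42
ee_pos: [0.5146, -0.0818, 0.1061]
tcp_rot: [2.981, -0.128, 0.569]
ft_force: [0.6, -0.0, 0.1]
finger_gap: -0.0
grip_force: 0.0
```

Call:
servo_tool(translation=[[0, 0, 0], [0, 0, 0]], twist=[[0, 0, 0], [0, 0, 0]], jaw=[1, 1])

```text
clock: 10.68
ee_pos: [0.5168, -0.0808, 0.1109]
tcp_rot: [2.976, -0.133, 0.572]
ft_force: [1.0, 0.6, 0.4]
finger_gap: -0.0001
grip_force: 0.0
```

```bash
python3 - <<'E'
from h import *
R,p=D();Rt,_=handle(-39);goto(Rt,p+R@[-.0213,-.1242,.022+.019])
E
```

```text
t 10.675 twist deg [ 0.11 -0.11 -0.05] | 0.2 then transl cm [-0.01  0.07  1.45] F [1.  0.6 0.4]
```

Call:
servo_tool(translation=[[0, 0.07, 0.6], [0, 0, 0.5], [0, 0, 0.2], [0, 0, 0.2], [0, 0, 0]], twist=[[0, 0, 0], [0, 0, 0], [0, 0, 0], [0, 0, 0], [0, 0, 0]], jaw=[1, 1, 1, 1, 1])

```text
clock: 11.3
ee_pos: [0.5194, -0.0826, 0.0951]
tcp_rot: [2.977, -0.133, 0.572]
ft_force: [0.4, 2.0, 3.7]
finger_gap: -0.0001
grip_force: 1.9
```

Call:
servo_tool(translation=[[0, 0, 0.2], [0, 0, 0.2], [0, 0, 0]], twist=[[0, 0, 0], [0, 0, 0], [0, 0, 0]], jaw=[1, 1, 1])

```text
clock: 11.68
ee_pos: [0.5199, -0.0828, 0.0933]
tcp_rot: [2.977, -0.133, 0.572]
ft_force: [-10.7, 4.4, 22.4]
finger_gap: -0.0
grip_force: 12.7
```

Call:
servo_tool(translation=[[0, 0, -0.5], [0, 0, -1], [0, 0, -3], [0, 0, -5], [0, 0, -3]], twist=[[0, 0, 0], [0, 0, 0], [0, 0, 0], [0, 0, 0], [0, 0, 0]], jaw=[1, 1, 1, 1, 1])

```text
clock: 12.3
ee_pos: [0.4948, -0.0748, 0.2151]
tcp_rot: [2.976, -0.132, 0.571]
ft_force: [1.2, -0.4, -0.3]
finger_gap: 0.0003
grip_force: 0.0
```

Call:
servo_tool(translation=[[0, -6, 0], [0, 0, 0], [0, 0, 0], [0, 0, 0]], twist=[[0, 0, 0], [0, 0, 0], [0, 0, 0], [0, 0, 0]], jaw=[1, 1, 1, 1])

```text
clock: 12.8
ee_pos: [0.4646, -0.0247, 0.2033]
tcp_rot: [2.977, -0.131, 0.57]
ft_force: [0.3, 0.3, -0.3]
finger_gap: -0.0002
grip_force: 0.0
```

```bash
python3 - <<'E'
from h import *
a=cams.get_image('wrist')[:,:,::-1];s=cams.get_image('side')[:,:,::-1]
cv2.imwrite('pics/m6.png',np.hstack([cv2.resize(a,(480,360)),cv2.resize(s[175:295,245:350],(315,360),interpolation=cv2.INTER_CUBIC)]))
o=get_obs();print(o['clock'],o['ft_force'])
E
```

```text
12.9 [-0.79288238 -0.08422978  0.30382299]
```

View pics/m6.png

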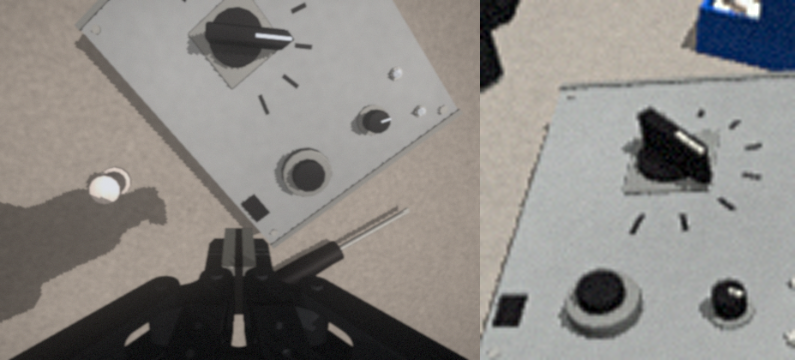

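The pointer still aims at bar 6 (tip near (292,38)). The button at (308,173) is back out, and the trimmer mark and loose items are unchanged. The robot is clear of everything.

```bash
python3 -c "
from station import order
print(order.finish_job())"
```

```text
the job is handed in; nothing more can be done
None
```

The selector now rests in position 6 and, after that, the confirm button was pressed to its stop and came back out; the trimmer and loose items look unmoved, and the job was handed in at about 13 s.

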